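# Put three watch heads back on their own stands

### The job

The three watch heads are each on the wrong acrylic stand: move them so that the large watch lies centred on the large stand, the medium watch on the medium stand and the small watch on the small stand, dial up and let go. Park a watch flat in the empty white tray to free a stand. Set every watch down gently without dropping or tipping it over, never lay one on the bare desk, and do not shift the bench block, the tweezer rest or the loupe.

Things in the scene. Friction and masses are not known exactly. Their poses are not given: they have to be found in the camera images.
- watch_large: large steel watch head (no strap), black dial with white hands up, case 46 mm across, 15 mm thick, 110 g. End blocks at 12 and 6 o'clock, 22 mm wide, 12 mm high, have flat parallel end faces 54 mm apart: pinch across these. Origin: centre of underside; +z out of the dial, +x to 12 o'clock (blocks lie along x); crown sticks out 3 mm at -y. Starts about centred on another size's stand
- watch_medium: medium steel watch head (no strap), black dial with white hands up, case 38 mm across, 14 mm thick, 80 g. End blocks at 12 and 6 o'clock, 19 mm wide, 11 mm high, have flat parallel end faces 45 mm apart: pinch across these. Origin: centre of underside; +z out of the dial, +x to 12 o'clock (blocks lie along x); crown sticks out 3 mm at -y. Starts about centred on another size's stand
- watch_small: small steel watch head (no strap), black dial with white hands up, case 30 mm across, 12 mm thick, 50 g. End blocks at 12 and 6 o'clock, 16 mm wide, 9 mm high, have flat parallel end faces 36 mm apart: pinch across these. Origin: centre of underside; +z out of the dial, +x to 12 o'clock (blocks lie along x); crown sticks out 3 mm at -y. Starts about centred on another size's stand
- stand_large: the large clear acrylic watch stand, fixed to the desk: a flat round plate 80 mm in diameter with a flat top 60 mm above the desk, on a thin column and a round foot. Origin: on the desk, on the column's axis; +z up
- stand_medium: the medium clear acrylic watch stand, fixed to the desk: a flat round plate 65 mm in diameter with a flat top 48 mm above the desk, on a thin column and a round foot. Origin: on the desk, on the column's axis; +z up
- stand_small: the small clear acrylic watch stand, fixed to the desk: a flat round plate 52 mm in diameter with a flat top 36 mm above the desk, on a thin column and a round foot. Origin: on the desk, on the column's axis; +z up
- tray: empty white plastic tray, fixed, 150 mm (its x) by 200 mm (its y) outside, walls 4 mm thick; inner floor 8 mm above the desk, rim 18 mm above the desk. Origin: on the desk under the tray's centre; +z up
- bench_block: loose brushed steel bench block, 60 x 60 x 25 mm, with dimples on top; not to be moved. Origin: centre of the underside
- tweezer_rest: loose bamboo rest with steel tweezers lying on it, 105 mm long (x), 34 mm wide, 14 mm high; not to be moved. Origin: centre of the underside
- loupe: loose black eye loupe standing on the desk, 32 mm in diameter, 28 mm high; not to be moved. Origin: centre of the underside
Things that resemble listed ones, but are neither listed nor needed, are in the scene too. What is shaped like the watch_small but orange or yellow is not meant.

How it is judged (in metres and radians):
On the way:
1. a watch, whichever you like, lies flat and released in the tray (((x of watch_large in the frame of tray between -0.07 and 0.07 m and y of watch_large in the frame of tray between -0.095 and 0.095 m and z of watch_large in the frame of tray between 0.004 and 0.013 m and angle between watch_large's own z axis and vertical below 0.15 rad and linear speed of watch_large below 0.03 m/s and contact force between watch_large and the fingers below 0.05 N) or (x of watch_medium in the frame of tray between -0.07 and 0.07 m and y of watch_medium in the frame of tray between -0.095 and 0.095 m and z of watch_medium in the frame of tray between 0.004 and 0.013 m and angle between watch_medium's own z axis and vertical below 0.15 rad and linear speed of watch_medium below 0.03 m/s and contact force between watch_medium and the fingers below 0.05 N) or (x of watch_small in the frame of tray between -0.07 and 0.07 m and y of watch_small in the frame of tray between -0.095 and 0.095 m and z of watch_small in the frame of tray between 0.004 and 0.013 m and angle between watch_small's own z axis and vertical below 0.15 rad and linear speed of watch_small below 0.03 m/s and contact force between watch_small and the fingers below 0.05 N))), for 0.2 s.
At the end, for the whole second after the job is handed in: Each watch lies dial up (within 0.12 rad of level), at rest and released, on the plate of the stand of its own size, its centre within 12 mm of the stand's axis (horizontal distance between watch_large and stand_large below 0.012 m and z of watch_large in the frame of stand_large between 0.057 and 0.064 m and angle between each of watch_large, watch_medium, watch_small's own z axis and vertical below 0.12 rad and linear speed of each of watch_large, watch_medium, watch_small below 0.03 m/s and contact force between each of watch_large, watch_medium, watch_small and the fingers below 0.05 N and horizontal distance between watch_medium and stand_medium below 0.012 m and z of watch_medium in the frame of stand_medium between 0.045 and 0.052 m and horizontal distance between watch_small and stand_small below 0.012 m and z of watch_small in the frame of stand_small between 0.033 and 0.04 m); the robot touches nothing.
It fails at once if a watch is dropped (falls free by more than about 18 mm, reaching 0.6 m/s) ((contact force between watch_large and the fingers below 0.05 N and linear speed of watch_large above 0.6 m/s) or (contact force between watch_medium and the fingers below 0.05 N and linear speed of watch_medium above 0.6 m/s) or (contact force between watch_small and the fingers below 0.05 N and linear speed of watch_small above 0.6 m/s)).
It fails at once if a watch is tipped by more than 1 rad (angle between any of watch_large, watch_medium, watch_small's own z axis and vertical above 1 rad).
It fails at once if a watch lies on the bare desk (height (world z) of any of watch_large, watch_medium, watch_small below 0.004 m).
It fails at once if the bench block, tweezer rest or loupe is shifted by more than 20 mm (distance of any of bench_block, tweezer_rest, loupe from where it was at the start of the episode above 0.02 m).
It also fails if it takes over 109 s, if anything falls off the work surface, if the arm or the gripper's body presses on something with over 40 N, if the wrist force passes 120 N, or if a joint passes its speed limit or range.

### The arm

A 6-joint arm with a two-finger parallel gripper is mounted at the origin on the work surface. World frame = base frame: x ahead of the robot, y to its left, z up, the work surface at z = 0. Lengths are in m, angles in degrees, forces in N, time in s.
With the tool pointing down it reaches from about 0.4 to 0.825 m from the base axis. Payload 7 kg.
Tool frame: the origin (TCP) lies at the very end of the fingers, on their centre line; the grasp point (between the pads) lies 19 mm behind it (ctrl.grip_point_offset is the distance from the TCP to the grasp point, in m); x points along the fingers, z is the direction in which the jaws open and shut, and the axes are right-handed (so a half turn about x gives the same grasp; the last joint's range is limited). The gripper opens to 88 mm and grips with 3 to 60 N. Pads are 19 mm wide; open, the fingers measure 130 mm over their backs; the gripper's body (78 mm by 193 mm) begins 47 mm behind the grasp point.
Start: joints at [-53.509, 20.546, 0.682, 0, -70.136, -16.507], TCP at [0.231, -0.634, 0.227] pointing down, gripper open.
Joint ranges: [-176.03, 176.03], [-82.01, 121.73], [-58.28, 71.71], [-173.87, 95.51], [-174.79, -0.11], [-173.66, 173.66]. Speed limits (degrees/s): [136.94, 136.94, 172.46, 180, 180, 180].

### API

Orientations are given as [roll, pitch, yaw] about the fixed x, y, z axes, in that order (R = Rz(yaw) Ry(pitch) Rx(roll)).
In Python, from plant import get_obs, snapshot, calibration, close_job, ctrl gives the robot as it stands.
- The arm moves only by the tool move_arm, never from a script. Its argument "commands" is a list that holds one entry, the list of rows, each a list of 4 numbers: the shift along the tool's x, y, z in cm, then the turn about the tool's x in rad. In form: [[[dx, dy, dz, spin], ...]]. A call has 1 to 8 rows; each row shifts and turns the commanded pose from where the row before left it, along the tool's axes as they then stand; what a row does not reach is not made up. A row lasts 1/10 s, in which the tool goes at most 50 mm and 8.59 degrees, less where a joint would pass 70% of its speed; a pose out of reach is approached as far as the arm can. A call with a gripper value outside its range is refused whole. "jaw" is the finger opening in cm, from 0 to 8.76, set as the call begins (left out, the last holds). The fingers move at their own pace and stop on an object; the grip force is fixed at half the most. Time passes only in rows, so rows that do not move let the fingers close. It gives the time, the measured TCP pose, the force and the opening at its end, in the units of the state.
- get_obs(): the state, without advancing time (a new reading comes with each control period).
- snapshot(name): name is "scene" or "top"; returns (picture, depth): 480x640x3 uint8, red, green, blue; 480x640 float32, m along the optical axis (not along the pixel's ray), 0 where there is no reading.
- calibration(name): a dict with "mtx" (3x3 intrinsics, pixels), "k1" (the pictures are not rectified: a ray, as slopes to the right and down, at radius r is drawn at 1 + k1 r^2 times it, then the intrinsics apply), "T" (4x4, takes a point from camera to world coordinates). Camera axes: x right, y up, looking along -z (the intrinsics and any distortion apply to the point x, -y, -z); pixel columns grow to the right and rows downward; lengths in m; the calibration is good to about 2 mm. A picture is of the moment at which its call begins. calibration takes no time and is no camera call.
- close_job(): hands the job in, once; it reports no verdict.
The state is a dict: "clock": time; "joint_pos": joint angles; "qvel": joint speeds; "tau": joint torques, N m; "tool_pos": TCP position; "orientation": TCP orientation; "force": force on the tool from outside, world axes, zero at the start; "moment": the same for the moment, N m; "opening": finger opening in m.
Only numpy, scipy, OpenCV 4.12 (cv2) and the standard library are available. Lean on these libraries where they do the work, as an engineer would, in place of code of your own. Each camera call takes 0.05 s, during which the arm holds its last target. There are 200 camera calls.

## Working session

There is one attempt and no reset: what is moved stays moved. The work goes in short steps, Python scripts to look and compute and a tool call to move; the robot and the scene stay as the last step left them, time stands still between calls to the robot, and variables do not carry over. Pictures are saved under pics/ and viewed, about 12 in all and at most 16, crops included, and the job is handed in when it is done.

Besides the shell and the picture viewer there is one more tool, called after ">>>" by a JSON object that holds its "op" and its "data". move_arm: Moves the arm, as the interface text tells. Its arguments: {"type":"object","properties":{"commands":{"type":"array"},"jaw":{"type":"number"}},"required":["commands"]}

```bash
mkdir -p pics; cat > h.py <<'E'
import numpy as np, cv2
from plant import get_obs, snapshot, calibration, close_job, ctrl
def ray(name,u,v):
    c=calibration(name); M=np.array(c["mtx"]);T=np.array(c["T"]);k=c["k1"]
    xd=(u-M[0,2])/M[0,0]; yd=(v-M[1,2])/M[1,1]; x,y=xd,yd
    for _ in range(20):
        r2=x*x+y*y; x=xd/(1+k*r2); y=yd/(1+k*r2)
    return T[:3,3], T[:3,:3]@np.array([x,-y,-1.0])
def onplane(name,u,v,z):
    o,d=ray(name,u,v); return o+d*(z-o[2])/d[2]
def proj(name,p):
    c=calibration(name); M=np.array(c["mtx"]);T=np.array(c["T"])
    q=T[:3,:3].T@(np.array(p)-T[:3,3]); x,y=q[0]/-q[2],-q[1]/-q[2]
    s=1+c["k1"]*(x*x+y*y); return M[0,0]*x*s+M[0,2], M[1,1]*y*s+M[1,2]
def atdepth(name,u,v,d):
    o,r=ray(name,u,v); return o+r*d
E
python3 - <<'E'
from h import *
print(get_obs())
for n in("scene","top"):
    p,d=snapshot(n); cv2.imwrite(f"pics/{n}0.png",p[:,:,::-1]); np.savez(f"{n}0.npz",p=p,d=d)
    c=calibration(n); print(n,c)
E
```

```text
{'clock': 0.0, 'joint_pos': array([-5.35082981e+01,  2.05910819e+01,  6.32916885e-01, -2.11122345e-02,
       -7.01366884e+01, -1.65098143e+01]), 'qvel': array([-0.06802074, -0.00857909, -0.04941712, -0.00629014, -0.03970868,
       -0.00819001]), 'tau': array([ 1.42976420e-03, -5.82725823e+01,  2.93052900e+01,  6.99705496e+00,
        6.90956818e-03, -1.80312009e-04]), 'tool_pos': array([ 0.23049822, -0.63388663,  0.22561706]), 'orientation': array([  4.69354706,  89.90309175, 114.6682448 ]), 'force': array([-0.03678094,  0.3840487 ,  0.45441333]), 'moment': array([-0.01450918,  0.03376131,  0.04315518]), 'opening': 0.08717872250754845}
scene {'mtx': array([[445.74695075,   0.        , 314.25604467],
       [  0.        , 445.74695075, 241.78662825],
       [  0.        ,   0.        ,   1.        ]]), 'k1': -0.052208874643954774, 'T': array([[-0.37428407, -0.74618646,  0.5505608 ,  0.95378403],
       [ 0.92730999, -0.2994075 ,  0.22461376,  0.13379447],
       [-0.00276171,  0.59460988,  0.80400962,  0.56849575],
       [ 0.        ,  0.        ,  0.        ,  1.        ]])}
top {'mtx': array([[528.42123473,   0.        , 316.45004584],
       [  0.        , 528.42123473, 243.90088242],
       [  0.        ,   0.        ,   1.        ]]), 'k1': 0.050205875262213255, 'T': array([[ 2.42824793e-02,  9.92280221e-01, -1.21615476e-01,
         4.95788007e-01],
       [-9.99705131e-01,  2.40888434e-02, -3.06240904e-03,
        -1.17960286e-02],
       [-1.09191756e-04,  1.21653979e-01,  9.92572565e-01,
         9.51764588e-01],
       [ 0.00000000e+00,  0.00000000e+00,  0.00000000e+00,
         1.00000000e+00]])}
```

View pics/top0.png

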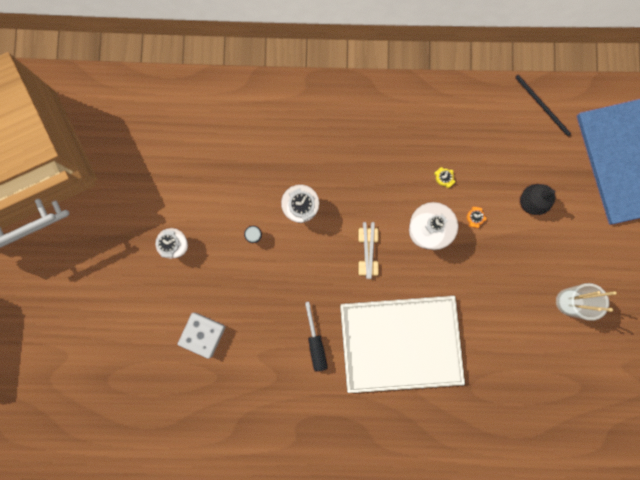

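View pics/scene0.png

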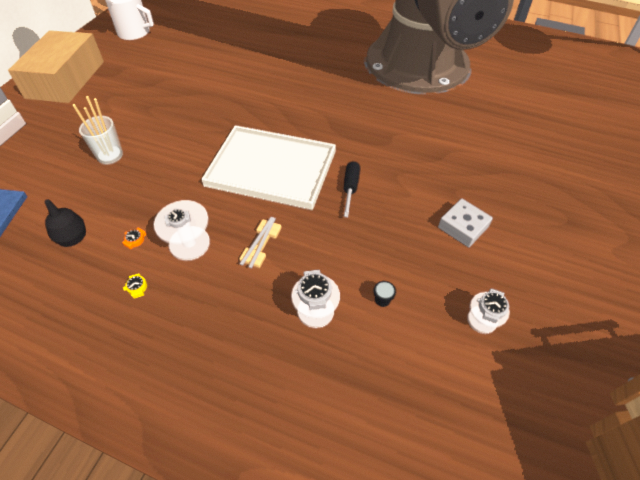

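The top view shows, from left to right, a stand with a medium-looking watch (171,243), a stand with a large watch (300,203), and a stand with a small watch (433,226). The tray is at (402,344), the block at (201,335), the loupe at (253,234) and the tweezers at (369,250). The scene view agrees: watches at (177,217), (314,290) and (493,305). Next I'll look at enlarged crops.

```bash
python3 - <<'E'
from h import *
t=np.load("top0.npz")["p"];s=np.load("scene0.npz")["p"]
def crop(im,u,v): return cv2.resize(im[v-32:v+32,u-32:u+32],(266,266),interpolation=cv2.INTER_CUBIC)
m=np.vstack([np.hstack([crop(t,*c) for c in((171,243),(300,203),(433,226))]),np.hstack([crop(s,*c) for c in((490,310),(315,298),(182,225))])])
cv2.imwrite("pics/crops0.png",m[:,:,::-1])
d=np.load("top0.npz")["d"]
for n,u,v in(("med?",171,243),("large?",300,203),("small?",436,224),("platebig",425,215),("loupe",253,234),("tray",402,344),("block",201,335),("screwdriver",317,350),("blackthing",537,198),("cup",582,302)):
    print(n,np.round(atdepth("top",u,v,d[v,u]),3))
E
```

```text
med? [0.602 0.24  0.049]
large? [0.674 0.021 0.064]
small? [ 0.642 -0.209  0.073]
platebig [ 0.66  -0.193  0.058]
loupe [0.624 0.104 0.027]
tray [ 0.438 -0.164  0.005]
block [0.446 0.186 0.024]
screwdriver [ 0.425 -0.014  0.025]
blackthing [ 0.695 -0.387  0.049]
cup [ 0.52  -0.479  0.004]
```

View pics/crops0.png

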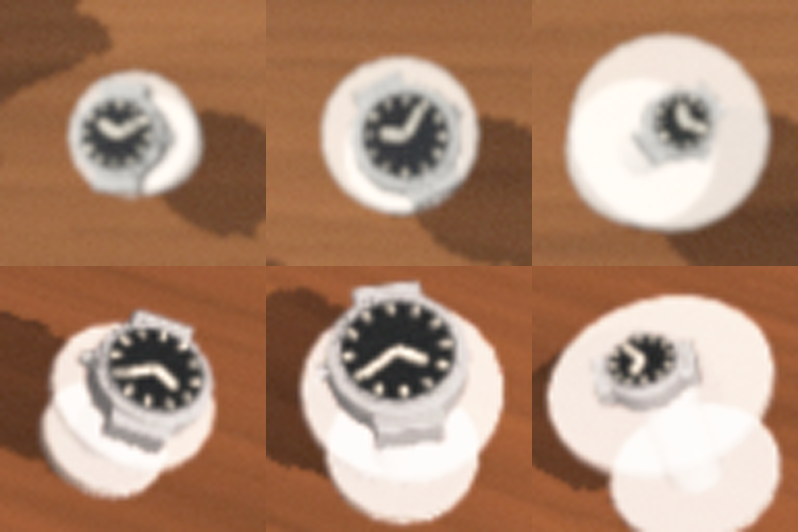

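```bash
cat > meas.py <<'E'
from h import *
def cloud(n,d):
    v,u=np.mgrid[0:480,0:640]; c=calibration(n); M=c["mtx"]; T=np.array(c["T"])
    pts=cv2.undistortPoints(np.stack([u,v],-1).reshape(-1,1,2).astype(np.float64),np.array(M),np.array([c["k1"],0,0,0.])).reshape(480,640,2)
    P=np.stack([pts[...,0]*d,-pts[...,1]*d,-d],-1)
    return P@T[:3,:3].T+T[:3,3]
S={"small":((.602,.24),.036,.026),"medium":((.674,.021),.048,.0325),"large":((.65,-.2),.060,.040)}
if __name__=="__main__":
  for n in("scene","top"):
    z=np.load(n+"0.npz"); C=cloud(n,z["d"]); p=z["p"]; g=p.max(2).astype(int)
    for k,(xy,h,r) in S.items():
        dd=np.hypot(C[...,0]-xy[0],C[...,1]-xy[1]); m=(C[...,2]>h-.006)&(dd<.06)&(z["d"]>0)
        c,R=cv2.minEnclosingCircle(C[m][:,:2].astype(np.float32).reshape(-1,1,2))
        wm=(g<90)&m; th={"small":.014,"medium":.015,"large":.012}[k]
        v,u=np.nonzero(wm); (eu,ev),ax,a=cv2.fitEllipse(cv2.convexHull(np.stack([u,v],1).astype(np.float32)))
        print(n,k,"plate",np.round(c,4),round(R,4),"med z",np.round(np.median(C[m][:,2]),4),"dial px",round(eu,1),round(ev,1),"->",np.round(onplane(n,eu,ev,h+th-.0005),4),"ndark",len(u))
  # yaw picks from scene crops
  for k,(o,a,b,h) in {"medium w":((458,278),(165,53),(135,168),.036+.011),"large w":((283,266),(122,20),(142,166),.048+.012),"small w":((150,193),(600-532,119),(693-532,89),.060+.009)}.items():
    A,B=[onplane("scene",o[0]+q[0]/4.156-.5,o[1]+q[1]/4.156-.5,h) for q in(a,b)]
    print(k,"len",np.linalg.norm(A-B),"mid",(A+B)/2,"yaw",np.degrees(np.arctan2(*(A-B)[1::-1])))
  # tray
  z=np.load("top0.npz");p=z["p"].astype(int);m=((p.min(2)>190)).astype(np.uint8);m[:280]=0
  c=max(cv2.findContours(m,0,2)[0],key=cv2.contourArea);q=cv2.boxPoints(cv2.minAreaRect(c));print(np.round([onplane("top",*x,.018) for x in q],3))
E
python3 meas.py
```

```text
scene small plate [0.6051 0.2458] 0.0264 med z 0.0473 dial px 494.8 302.3 -> [0.6018 0.2484 0.0495] ndark 186
scene medium plate [0.678  0.0226] 0.0331 med z 0.0601 dial px 314.0 285.9 -> [0.6744 0.0192 0.0625] ndark 322
scene large plate [ 0.6419 -0.2075] 0.0407 med z 0.0605 dial px 175.9 215.1 -> [ 0.6437 -0.2108  0.0715] ndark 53
top small plate [0.6043 0.245 ] 0.0267 med z 0.0468 dial px 166.6 242.8 -> [0.602  0.2478 0.0495] ndark 65
top medium plate [0.6789 0.0212] 0.0332 med z 0.0591 dial px 301.1 203.5 -> [0.6738 0.0189 0.0625] ndark 150
top large plate [ 0.6428 -0.2075] 0.04 med z 0.0592 dial px 436.9 222.7 -> [ 0.6445 -0.2107  0.0715] ndark 29
medium w len 0.04579436408666042 mid [0.60294391 0.24784326 0.047     ] yaw 176.73802844596588
large w len 0.054011976399627494 mid [0.67505543 0.01969469 0.06      ] yaw -151.26720068199091
small w len 0.03341817250034713 mid [ 0.64546212 -0.20832753  0.069     ] yaw -44.12640803523013
[[ 0.504 -0.054  0.018]
 [ 0.525 -0.257  0.018]
 [ 0.376 -0.266  0.018]
 [ 0.356 -0.068  0.018]]
```

Both cameras agree within about 1 mm. The watches' 12–6 axes are at yaw ≈177°, 29° and −44°. I'll write a move helper next.

```bash
cat > go.py <<'E'
# usage: go.py x y z jawyaw -> spin (rad) then shift (cm) in the tool frame after that spin
import sys
from h import *
from scipy.spatial.transform import Rotation as Ro
x,y,z,yaw=map(float,sys.argv[1:5]); o=get_obs()
R=Ro.from_euler("xyz",o["orientation"],degrees=True).as_matrix()
jaw=np.degrees(np.arctan2(R[1,2],R[0,2]))
s=-np.radians((yaw-jaw+90)%180-90)   # tool x points down: +spin lowers world yaw
R2=R@Ro.from_rotvec([s,0,0]).as_matrix()
d=R2.T@(np.array([x,y,z])-o["tool_pos"])*100
print("pos",np.round(o["tool_pos"],4),"toolx",np.round(R[:,0],3),"jaw",round(jaw,1),"J",np.round(o["joint_pos"]),"open",round(o["opening"],4),"F",np.round(o["force"],1),"t",round(o["clock"],2))
print("spin",round(s,3),"newjaw",np.round(np.degrees(np.arctan2(R2[1,2],R2[0,2])),1),"shift",np.round(d,2))
E
python3 go.py 0.644 -0.2107 0.15 -44
```

```text
pos [ 0.2305 -0.634   0.2257] toolx [-0.001  0.001 -1.   ] jaw 110.0 J [-54.  21.   1.  -0. -70. -17.] open 0.0876 F [-1.1  0.1  0.1] t 0.1
spin -0.454 newjaw 136.0 shift [  7.6  -59.17  -0.35]
```

>>> {"op": "move_arm", "data": {"commands": [[[0,0,0,-0.114],[0,0,0,-0.114],[0,0,0,-0.113],[0,0,0,-0.113],[0,-3,0,0],[0,-4.5,0,0],[0,-4.5,0,0],[0,-4.5,0,0]]], "jaw": 5.2}}

```text
clock: 0.9
tool_pos: [0.3459, -0.5143, 0.2261]
orientation: [-8.7, 90.0, 127.2]
force: [0.5, 0.1, -0.3]
opening: 0.0518
```

>>> {"op": "move_arm", "data": {"commands": [[[0,-4.5,0,0],[0,-4.5,0,0],[0,-4.5,0,0],[0,-4.5,0,0],[0,-4.5,0,0],[0,-4.5,0,0],[0,-4.5,0,0],[0,-3,0,0]]]}}

```text
clock: 1.7
tool_pos: [0.5865, -0.2651, 0.226]
orientation: [13.9, 90.0, 150.0]
force: [0.0, -0.8, 0.2]
opening: 0.0516
```

```bash
python3 go.py 0.644 -0.2107 0.10 -44
```

```text
pos [ 0.5865 -0.2651  0.226 ] toolx [-0.001  0.    -1.   ] jaw 136.1 J [ -7.  18.  -4.  -0. -69. -37.] open 0.0516 F [ 0.  -0.8  0.2] t 1.7
spin 0.001 newjaw 136.0 shift [12.6  -7.91 -0.36]
```

>>> {"op": "move_arm", "data": {"commands": [[[0,-4,-0.2,0],[0,-3.9,-0.16,0],[3,0,0,0],[3.5,0,0,0],[3.5,0,0,0],[2.6,0,0,0],[0,0,0,0]]]}}

```text
clock: 2.4
tool_pos: [0.6394, -0.2126, 0.0957]
orientation: [34.6, 89.5, 170.6]
force: [-0.3, -1.3, -0.2]
opening: 0.0521
```

```bash
python3 - <<'E'
from h import *
ims=[]
for n,(u,v) in(("top",(436,223)),("scene",(178,217))):
    p,d=snapshot(n); ims.append(cv2.resize(p[v-50:v+50,u-50:u+50],(400,400),interpolation=cv2.INTER_CUBIC))
cv2.imwrite("pics/c1.png",np.hstack(ims)[:,:,::-1])
E
python3 go.py 0.644 -0.2107 0.062 -44
```

```text
pos [ 0.6425 -0.2133  0.1007] toolx [-0.001 -0.    -1.   ] jaw 136.0 J [ -2.  26.  -8.   0. -56. -42.] open 0.052 F [ 0.2 -1.1  1.2] t 2.5
spin 0.0 newjaw 136.0 shift [ 3.87 -0.3   0.07]
```

View pics/c1.png

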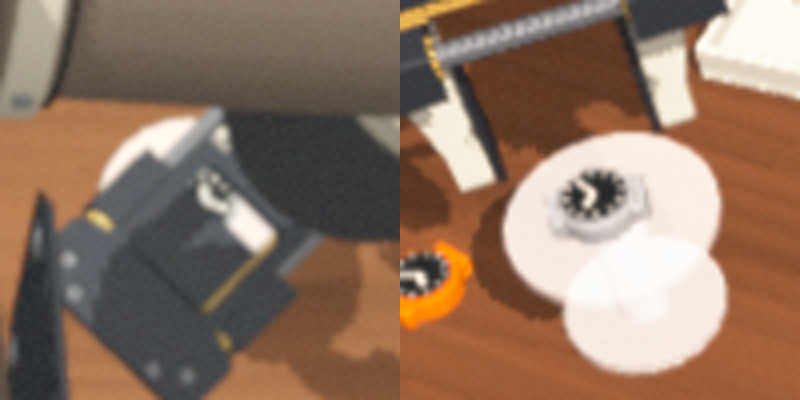

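The jaw line matches the watch's 12–6 axis, and the fingers straddle it. Descending and gripping.

>>> {"op": "move_arm", "data": {"commands": [[[0,-0.3,0.07,0],[1.2,0,0,0],[1.2,0,0,0],[0.9,0,0,0],[0.5,0,0,0],[0,0,0,0],[0,0,0,0]]]}}

```text
clock: 3.2
tool_pos: [0.6441, -0.2106, 0.0625]
orientation: [74.1, 90.0, -149.9]
force: [-0.1, -0.5, -0.4]
opening: 0.0521
```

>>> {"op": "move_arm", "data": {"commands": [[[0,0,0,0],[0,0,0,0],[0,0,0,0],[0,0,0,0],[0,0,0,0]]], "jaw": 3.0}}

```text
clock: 3.7
tool_pos: [0.6442, -0.2106, 0.0629]
orientation: [-150.0, 90.0, -14.0]
force: [-0.4, -0.2, 2.2]
opening: 0.0356
```

```bash
python3 go.py 0.44 -0.161 0.11 96
```

```text
pos [ 0.6442 -0.2106  0.0629] toolx [ 0.001 -0.    -1.   ] jaw 136.0 J [ -2.  28. -10.   0. -52. -42.] open 0.0356 F [-0.4 -0.2  2.2] t 3.7
spin 0.698 newjaw 96.0 shift [-4.72 19.79  7.06]
```

>>> {"op": "move_arm", "data": {"commands": [[[-0.5,0,0,0],[-1.2,0,0,0],[-1.5,0,0,0],[-1.5,0,0,0],[0,0,0,0.14],[0,0,0,0.14],[0,0,0,0.14],[0,0,0,0.14]]]}}

```text
clock: 4.5
tool_pos: [0.6445, -0.2106, 0.1113]
orientation: [-108.9, 89.9, -5.3]
force: [0.6, 0.6, -0.9]
opening: 0.0351
```

>>> {"op": "move_arm", "data": {"commands": [[[0,0,0,0.138],[0,2,0.7,0],[0,3.5,1.3,0],[0,4,1.4,0],[0,4,1.4,0],[0,3.5,1.3,0],[0,2.5,0.9,0],[0,0.3,0.06,0]]]}}

```text
clock: 5.3
tool_pos: [0.4372, -0.1605, 0.1111]
orientation: [-71.4, 89.9, 24.6]
force: [0.5, -0.2, 0.5]
opening: 0.0355
```

>>> {"op": "move_arm", "data": {"commands": [[[0,0,0,0],[2,0,0,0],[2.5,0,0,0],[2,0,0,0],[0,0,0,0],[0,0,0,0]]]}}

```text
clock: 5.9
tool_pos: [0.4408, -0.1612, 0.0449]
orientation: [132.7, 90.0, -131.3]
force: [0.3, -1.6, -1.0]
opening: 0.0354
```

```bash
python3 go.py 0.44 -0.161 0.011 96
```

```text
pos [ 0.4408 -0.1612  0.0449] toolx [-0. -0. -1.] jaw 96.0 J [  4.  13. -38.   0. -39. -88.] open 0.0354 F [ 0.3 -1.6 -1. ] t 5.9
spin 0.0 newjaw 96.0 shift [3.39 0.07 0.03]
```

>>> {"op": "move_arm", "data": {"commands": [[[1.2,0,0,0],[1.2,0,0,0],[0.5,0,0,0],[0.3,0,0,0],[0.1,0,0,0],[0.05,0,0,0],[0,0,0,0],[0,0,0,0]]]}}

```text
clock: 6.7
tool_pos: [0.4399, -0.161, 0.0114]
orientation: [-93.8, 90.0, 2.2]
force: [0.3, 0.3, -0.3]
opening: 0.035
```

```bash
python3 - <<'E'
from h import *
from meas import cloud
print(get_obs()["force"],get_obs()["tool_pos"])
p,d=snapshot("scene"); C=cloud("scene",d)
u,v=map(int,proj("scene",(.44,-.161,.015))); print(u,v)
for dx in(-.03,.03):
    a,b=map(int,proj("scene",(.44+dx,-.161,.008))); print("floor z",C[b-2:b+3,a-2:a+3,2].mean())
cv2.imwrite("pics/c2.png",cv2.resize(p[v-40:v+40,u-40:u+40],(480,480),interpolation=cv2.INTER_CUBIC)[:,:,::-1])
E
```

```text
[ 0.26181221  0.25464307 -0.32365221] [ 0.43994957 -0.1610146   0.01138146]
269 161
floor z 0.03069366580637386
floor z 0.008495122235253016
```

View pics/c2.png

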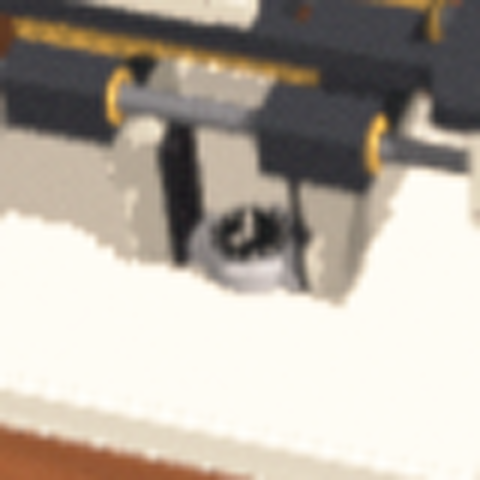

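The small watch is held level near the tray floor, at the picture centre. I'll lower it 0.3 mm more, release gently and retreat.

>>> {"op": "move_arm", "data": {"commands": [[[0.04,0,0,0],[0,0,0,0]]]}}

```text
clock: 6.95
tool_pos: [0.4399, -0.161, 0.0109]
orientation: [-101.8, 90.0, -5.7]
force: [-0.7, 0.9, 2.2]
opening: 0.0356
```

>>> {"op": "move_arm", "data": {"commands": [[[0,0,0,0],[0,0,0,0],[0,0,0,0],[0,0,0,0],[-0.5,0,0,0],[-2,0,0,0],[-4,0,0,0],[-4,0,0,0]]], "jaw": 5.0}}

```text
clock: 7.75
tool_pos: [0.439, -0.1611, 0.1168]
orientation: [89.2, 89.9, -174.8]
force: [0.2, 0.2, -0.8]
opening: 0.0499
```

```bash
python3 go.py 0.6742 0.019 0.11 29
```

```text
pos [ 0.439  -0.1611  0.1168] toolx [-0.002 -0.    -1.   ] jaw 96.0 J [  4.   7. -33.   0. -50. -88.] open 0.0499 F [ 0.2  0.2 -0.8] t 7.75
spin 1.17 newjaw 29.0 shift [ 0.63  4.35 29.31]
```

>>> {"op": "move_arm", "data": {"commands": [[[0,0,0,-0.141],[0,0,0,-0.141],[0,0,0,-0.141],[0,0,0,-0.141],[0,0,0,-0.141],[0,0,0,-0.141],[0,0,0,-0.141],[0,0,0,-0.141]]], "jaw": 7.0}}

```text
clock: 8.55
tool_pos: [0.4396, -0.161, 0.116]
orientation: [-152.4, 90.0, 8.6]
force: [0.0, -0.1, -0.1]
opening: 0.0698
```

>>> {"op": "move_arm", "data": {"commands": [[[0,0,0,-0.141],[0,0,0,-0.141],[0,0,0,-0.141],[0,0,0,-0.141],[0,0,0,-0.141],[0,0,0,-0.141],[0,-0.5,-3,0],[0,-0.6,-4,0]]]}}

```text
clock: 9.35
tool_pos: [0.4951, -0.1175, 0.1163]
orientation: [-179.1, 90.0, 29.9]
force: [0.8, -0.7, 0.7]
opening: 0.07
```

>>> {"op": "move_arm", "data": {"commands": [[[0,-0.6,-4,0],[0,-0.6,-4,0],[0,-0.6,-4,0],[0,-0.6,-4,0],[0,-0.6,-3.5,0],[0,-0.25,-2,0],[0,0,0,0],[0,0,0,0]]]}}

```text
clock: 10.15
tool_pos: [0.6671, 0.0157, 0.1152]
orientation: [-20.0, 89.9, -170.9]
force: [0.8, -0.3, -0.6]
opening: 0.0703
```

```bash
python3 - <<'E'
from h import *
ims=[]
for n,(u,v) in(("scene",(269,161)),("scene",(315,288))):
    p,d=snapshot(n); ims.append(cv2.resize(p[v-45:v+45,u-45:u+45],(400,400),interpolation=cv2.INTER_CUBIC))
cv2.imwrite("pics/c3.png",np.hstack(ims)[:,:,::-1])
E
python3 go.py 0.6742 0.019 0.051 29
```

```text
pos [0.6668 0.0151 0.1157] toolx [-0.001 -0.    -1.   ] jaw -150.9 J [ 18.  25.  -8.  -0. -57.  11.] open 0.0701 F [ 0.2 -0.9  1.2] t 10.25
spin 0.001 newjaw -151.0 shift [ 6.47  0.02 -0.84]
```

View pics/c3.png

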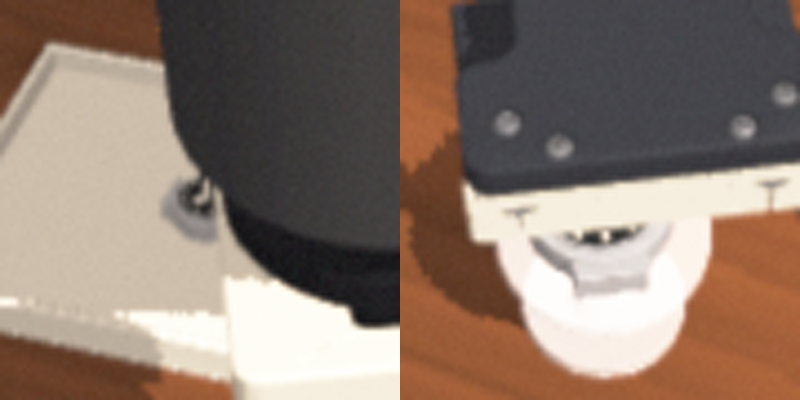

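The small watch sits flat in the tray, partly hidden by the arm, and the gripper is over the large watch. Descending now.

>>> {"op": "move_arm", "data": {"commands": [[[0,0,-0.84,0],[1.5,0,0,0],[1.5,0,0,0],[1.5,0,0,0],[1.2,0,0,0],[0.7,0,0,0],[0,0,0,0],[0,0,0,0]]]}}

```text
clock: 11.05
tool_pos: [0.6751, 0.0197, 0.0517]
orientation: [93.1, 90.0, -57.8]
force: [-0.3, 0.4, 0.0]
opening: 0.0697
```

>>> {"op": "move_arm", "data": {"commands": [[[0,0,0,0],[0,0,0,0],[0,0,0,0],[0,0,0,0],[0,0,0,0],[0,0,0,0]]], "jaw": 4.8}}

```text
clock: 11.65
tool_pos: [0.6751, 0.0197, 0.0523]
orientation: [152.9, 90.0, 2.0]
force: [-1.2, 0.7, 5.7]
opening: 0.0534
```

```bash
python3 go.py 0.6424 -0.2075 0.12 29
```

```text
pos [0.6751 0.0197 0.0523] toolx [ 0.001  0.    -1.   ] jaw -150.9 J [ 18.  29. -11.   0. -50.  11.] open 0.0534 F [-1.2  0.7  5.7] t 11.65
spin 0.002 newjaw -151.0 shift [-6.77 18.29 13.87]
```

>>> {"op": "move_arm", "data": {"commands": [[[-0.5,0,0,0],[-1.2,0,0,0],[-2,0,0,0],[-2,0,0,0],[-1,2,1.5,0],[0,3,2.3,0],[0,3,2.3,0],[0,3,2.3,0]]]}}

```text
clock: 12.45
tool_pos: [0.6549, -0.1183, 0.1196]
orientation: [159.2, 89.9, 8.3]
force: [0.6, -0.5, -1.4]
opening: 0.0538
```

>>> {"op": "move_arm", "data": {"commands": [[[0,3,2.3,0],[0,2.3,1.7,0],[0,1.5,1.1,0],[0,0.5,0.35,0],[0,0,0,0],[0,0,0,0]]]}}

```text
clock: 13.05
tool_pos: [0.6432, -0.2068, 0.1187]
orientation: [-150.8, 90.0, 58.3]
force: [0.4, 0.1, -0.7]
opening: 0.0534
```

```bash
python3 go.py 0.6424 -0.2075 0.07 29
```

```text
pos [ 0.6432 -0.2068  0.1187] toolx [ 0.  0. -1.] jaw -150.9 J [ -1.  25.  -7.  -0. -58.  30.] open 0.0534 F [ 0.4  0.1 -0.7] t 13.05
spin 0.002 newjaw -151.0 shift [4.87 0.03 0.1 ]
```

>>> {"op": "move_arm", "data": {"commands": [[[1.5,0,0.1,0],[1.8,0,0,0],[1,0,0,0],[0.6,0,0,0],[0.2,0,0,0],[0,0,0,0],[0,0,0,0]]]}}

```text
clock: 13.75
tool_pos: [0.6425, -0.208, 0.0684]
orientation: [140.1, 89.9, -10.8]
force: [-0.0, 0.7, -0.7]
opening: 0.0535
```

>>> {"op": "move_arm", "data": {"commands": [[[0.15,0,0,0],[0.1,0,0,0],[0,0,0,0],[0,0,0,0]]]}}

```text
clock: 14.15
tool_pos: [0.642, -0.2081, 0.0652]
orientation: [137.7, 90.0, -13.2]
force: [0.9, -1.0, -1.3]
opening: 0.0536
```

```bash
python3 go.py 0.6424 -0.2075 0.0635 29;  python3 - <<'E'
from h import *
p,d=snapshot("scene"); u,v=178,217
cv2.imwrite("pics/c4.png",cv2.resize(p[v-45:v+45,u-45:u+45],(500,500),interpolation=cv2.INTER_CUBIC)[:,:,::-1])
E
```

```text
pos [ 0.642  -0.2081  0.0652] toolx [ 0. -0. -1.] jaw -150.9 J [ -1.  28. -10.   0. -52.  31.] open 0.0536 F [ 0.9 -1.  -1.3] t 14.15
spin 0.002 newjaw -151.0 shift [ 0.17 -0.03 -0.06]
```

View pics/c4.png

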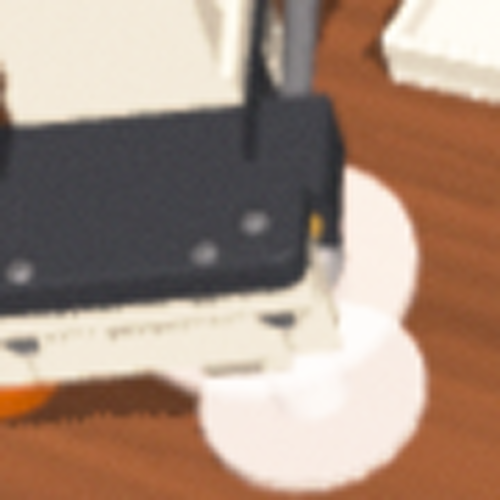

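The gripper hides the watch here, so I'll lower by force feedback instead.

>>> {"op": "move_arm", "data": {"commands": [[[0.06,0,-0.05,0],[0.05,0,0,0],[0,0,0,0],[0,0,0,0]]]}}

```text
clock: 14.6
tool_pos: [0.6426, -0.2078, 0.0643]
orientation: [136.2, 90.0, -14.7]
force: [-0.4, 0.6, 2.0]
opening: 0.0534
```

>>> {"op": "move_arm", "data": {"commands": [[[0.05,0,0,0],[0,0,0,0],[0,0,0,0]]]}}

```text
clock: 14.9
tool_pos: [0.6426, -0.2078, 0.0643]
orientation: [127.6, 90.0, -23.3]
force: [-2.0, 0.8, 5.5]
opening: 0.0539
```

>>> {"op": "move_arm", "data": {"commands": [[[-0.05,0,0,0],[0,0,0,0],[0,0,0,0],[0,0,0,0],[-0.5,0,0,0],[-2,0,0,0],[-3,0,0,0],[-3,0,0,0]]], "jaw": 6.6}}

```text
clock: 15.7
tool_pos: [0.6422, -0.2079, 0.1499]
orientation: [-24.3, 89.9, -175.2]
force: [0.0, -0.0, -1.1]
opening: 0.0657
```

```bash
python3 go.py 0.602 0.248 0.14 177
```

```text
pos [ 0.6422 -0.2079  0.1499] toolx [-0.001 -0.    -1.   ] jaw -150.9 J [ -1.  24.  -5.   0. -61.  31.] open 0.0657 F [ 0.  -0.  -1.1] t 15.7
spin 0.56 newjaw 177.0 shift [  0.99 -45.31   6.39]
```

>>> {"op": "move_arm", "data": {"commands": [[[0,0,0,0.14],[0,0,0,0.14],[0,0,0,0.14],[0,0,0,0.14],[0,-3,0.4,0],[0,-4.5,0.6,0],[0,-4.5,0.6,0],[0,-4.5,0.6,0]]], "jaw": 6.2}}

```text
clock: 16.5
tool_pos: [0.6289, -0.0405, 0.1495]
orientation: [-171.5, 90.0, 5.5]
force: [0.4, 0.3, -0.6]
opening: 0.0621
```

>>> {"op": "move_arm", "data": {"commands": [[[0,-4.5,0.6,0],[0,-4.5,0.6,0],[0,-4.5,0.6,0],[0,-4.5,0.6,0],[0,-4.5,0.7,0],[0,-4,0.7,0],[0,-2,0.3,0],[0,0,0,0]]]}}

```text
clock: 17.3
tool_pos: [0.6027, 0.2475, 0.1492]
orientation: [-138.9, 90.0, 38.3]
force: [0.3, -0.5, -0.6]
opening: 0.062
```

```bash
python3 go.py 0.602 0.248 0.039 177;  python3 - <<'E'
from h import *
from meas import *
ims=[]
for n,(u,v) in(("scene",(178,217)),("scene",(490,305))):
    p,d=snapshot(n); ims.append(cv2.resize(p[v-45:v+45,u-45:u+45],(400,400),interpolation=cv2.INTER_CUBIC))
cv2.imwrite("pics/c5.png",np.hstack(ims)[:,:,::-1])
C=cloud("scene",d);g=p.max(2)
m=(g<90)&(np.hypot(C[...,0]-.6424,C[...,1]+.2075)<.03)&(C[...,2]>.06)
v,u=np.nonzero(m);e=cv2.fitEllipse(cv2.convexHull(np.stack([u,v],1).astype(np.float32)));print("large",onplane("scene",*e[0],.0745),len(u))
E
```

```text
pos [0.6027 0.2475 0.1492] toolx [ 0.  0. -1.] jaw 177.2 J [ 39.  22.  -8.   0. -60. -42.] open 0.062 F [ 0.3 -0.5 -0.6] t 17.3
spin 0.003 newjaw 177.0 shift [11.02 -0.04  0.07]
large [ 0.64320427 -0.20794878  0.0745    ] 182
```

View pics/c5.png

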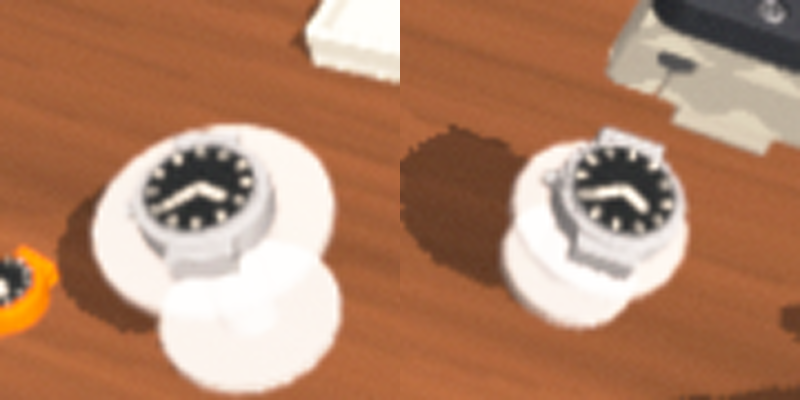

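The large watch is level and centred within about 1 mm. Now the medium watch.

>>> {"op": "move_arm", "data": {"commands": [[[2,0,0.07,0],[3,0,0,0],[3,0,0,0],[1.5,0,0,0],[1,0,0,0],[0.35,0,0,0],[0,0,0,0],[0,0,0,0]]]}}

```text
clock: 18.2
tool_pos: [0.603, 0.2452, 0.0418]
orientation: [-145.7, 89.9, 31.4]
force: [1.0, -0.4, -0.3]
opening: 0.062
```

>>> {"op": "move_arm", "data": {"commands": [[[0,0,0,0],[0,0,0,0],[0,0,0,0],[0,0,0,0],[0,0,0,0],[0,0,0,0]]], "jaw": 3.9}}

```text
clock: 18.8
tool_pos: [0.6024, 0.2451, 0.0411]
orientation: [-144.5, 90.0, 32.6]
force: [-1.9, 0.9, 5.2]
opening: 0.0448
```

```bash
python3 go.py 0.6785 0.022 0.11 177
```

```text
pos [0.6024 0.2451 0.0411] toolx [ 0.001  0.    -1.   ] jaw 177.0 J [ 39.  28. -15.   0. -48. -42.] open 0.0448 F [-1.9  0.9  5.2] t 18.8
spin 0.001 newjaw 177.0 shift [-6.89 21.88 -8.77]
```

>>> {"op": "move_arm", "data": {"commands": [[[-0.5,0,0,0],[-1.5,0,0,0],[-2.5,0,0,0],[-2.4,0,0,0],[0,2,-0.8,0],[0,3.5,-1.4,0],[0,4,-1.6,0],[0,4,-1.6,0]]]}}

```text
clock: 19.6
tool_pos: [0.6496, 0.1063, 0.1108]
orientation: [-158.3, 89.9, 18.8]
force: [0.6, 0.2, -0.0]
opening: 0.0443
```

>>> {"op": "move_arm", "data": {"commands": [[[0,4,-1.6,0],[0,3,-1.2,0],[0,1.5,-0.5,0],[0,0.2,-0.07,0],[0,0,0,0],[0,0,0,0]]]}}

```text
clock: 20.2
tool_pos: [0.6781, 0.0197, 0.1098]
orientation: [-124.7, 90.0, 52.4]
force: [-0.1, 0.4, -1.2]
opening: 0.0438
```

```bash
python3 go.py 0.6785 0.0191 0.056 177; python3 - <<'E'
from h import *
p,d=snapshot("scene"); u,v=325,260
cv2.imwrite("pics/c6.png",cv2.resize(p[v-60:v+60,u-60:u+60],(500,500),interpolation=cv2.INTER_CUBIC)[:,:,::-1])
E
```

```text
pos [0.6781 0.0197 0.1098] toolx [ 0.  0. -1.] jaw 177.1 J [ 18.  26.  -7.  -0. -57. -21.] open 0.0438 F [-0.1  0.4 -1.2] t 20.2
spin 0.001 newjaw 177.0 shift [ 5.38  0.06 -0.04]
```

View pics/c6.png

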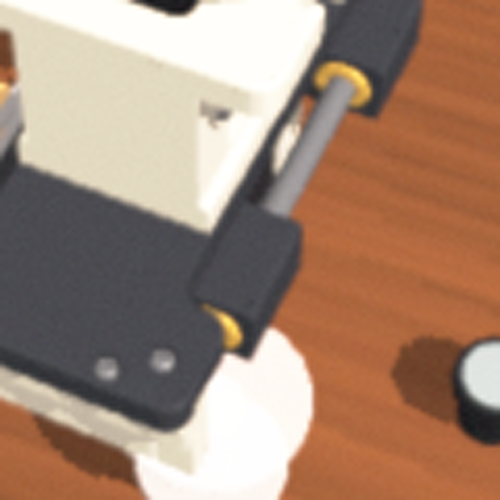

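The gripper is over the stand and hides the watch, and the loupe is clear. Lowering until contact.

>>> {"op": "move_arm", "data": {"commands": [[[1.5,0,0,0],[1.8,0,0,0],[1,0,0,0],[0.6,0,0,0],[0.4,0,0,0],[0.1,0,0,0],[0,0,0,0],[0,0,0,0]]]}}

```text
clock: 21.05
tool_pos: [0.6787, 0.0187, 0.0562]
orientation: [-165.0, 89.9, 12.1]
force: [-0.0, -0.0, -0.8]
opening: 0.0443
```

>>> {"op": "move_arm", "data": {"commands": [[[0.1,0,0,0],[0,0,0,0],[0.05,0,0,0],[0,0,0,0],[0,0,0,0]]]}}

```text
clock: 21.55
tool_pos: [0.6783, 0.0186, 0.0541]
orientation: [160.7, 90.0, -22.3]
force: [-0.4, -0.8, -0.9]
opening: 0.0445
```

>>> {"op": "move_arm", "data": {"commands": [[[0.05,0,0,0],[0.03,0,0,0],[0,0,0,0],[0,0,0,0]]]}}

```text
clock: 21.95
tool_pos: [0.6783, 0.0186, 0.0533]
orientation: [53.4, 90.0, -129.6]
force: [0.6, -0.2, -0.4]
opening: 0.0443
```

>>> {"op": "move_arm", "data": {"commands": [[[0.05,0,0,0],[0,0,0,0],[0,0,0,0]]]}}

```text
clock: 22.25
tool_pos: [0.6783, 0.0187, 0.0531]
orientation: [179.2, 90.0, -3.8]
force: [-1.2, -0.1, 5.2]
opening: 0.0447
```

>>> {"op": "move_arm", "data": {"commands": [[[0.04,0,0,0],[0,0,0,0],[0,0,0,0]]]}}

```text
clock: 22.55
tool_pos: [0.6783, 0.0187, 0.0531]
orientation: [177.1, 90.0, -5.9]
force: [-3.9, 0.7, 7.9]
opening: 0.0444
```

>>> {"op": "move_arm", "data": {"commands": [[[-0.08,0,0,0],[0,0,0,0],[0,0,0,0],[0,0,0,0],[-0.5,0,0,0],[-2,0,0,0],[-3,0,0,0],[-3,0,0,0]]], "jaw": 5.8}}

```text
clock: 23.35
tool_pos: [0.678, 0.0185, 0.139]
orientation: [27.3, 89.9, -155.7]
force: [1.3, -0.2, -0.3]
opening: 0.0579
```

```bash
python3 go.py 0.4399 -0.161 0.10 96
```

```text
pos [0.678  0.0185 0.139 ] toolx [-0.001 -0.    -1.   ] jaw 177.0 J [ 18.  24.  -5.   0. -60. -21.] open 0.0579 F [ 1.3 -0.2 -0.3] t 23.35
spin 1.414 newjaw 96.0 shift [  3.93  25.56 -15.36]
```

>>> {"op": "move_arm", "data": {"commands": [[[0,0,0,0.142],[0,0,0,0.142],[0,0,0,0.142],[0,0,0,0.142],[0,0,0,0.142],[0,0,0,0.141],[0,0,0,0.141],[0,0,0,0.141]]], "jaw": 5.2}}

```text
clock: 24.15
tool_pos: [0.6783, 0.0186, 0.1385]
orientation: [-92.6, 90.0, 19.2]
force: [0.1, 0.2, -0.1]
opening: 0.0522
```

>>> {"op": "move_arm", "data": {"commands": [[[0,0,0,0.141],[0,0,0,0.141],[0,2.6,-1.5,0],[0,4,-2.4,0],[0,4,-2.4,0],[0,4,-2.4,0],[0,4,-2.4,0],[0,4,-2.4,0]]]}}

```text
clock: 24.95
tool_pos: [0.466, -0.14, 0.1386]
orientation: [-101.1, 90.0, -5.1]
force: [-0.0, -0.3, 2.0]
opening: 0.052
```

>>> {"op": "move_arm", "data": {"commands": [[[0,2.5,-1.6,0],[0,0.4,-0.3,0],[1.5,0,0,0],[2,0,0,0],[0,0,0,0],[0,0,0,0]]]}}

```text
clock: 25.55
tool_pos: [0.4409, -0.1609, 0.1035]
orientation: [116.1, 90.0, -148.0]
force: [-0.4, 0.2, 0.0]
opening: 0.0521
```

```bash
python3 go.py 0.4399 -0.161 0.0115 96;  python3 - <<'E'
from h import *
from meas import *
ims=[]
p,d=snapshot("scene")
for n,(u,v) in(("scene",(269,165)),("scene",(315,288))):
    ims.append(cv2.resize(p[v-45:v+45,u-45:u+45],(400,400),interpolation=cv2.INTER_CUBIC))
cv2.imwrite("pics/c7.png",np.hstack(ims)[:,:,::-1])
C=cloud("scene",d);g=p.max(2)
for n,x,y,z in(("large",.6424,-.2075,.0745),("medium",.6785,.022,.0615)):
    m=(g<90)&(np.hypot(C[...,0]-x,C[...,1]-y)<.028)&(abs(C[...,2]-z)<.006)
    v,u=np.nonzero(m)
    if len(u)>20: e=cv2.fitEllipse(cv2.convexHull(np.stack([u,v],1).astype(np.float32)));print(n,onplane("scene",*e[0],z),len(u))
E
```

```text
pos [ 0.4409 -0.1609  0.1035] toolx [-0.001 -0.    -1.   ] jaw 96.0 J [  4.   8. -34.   0. -48. -88.] open 0.0521 F [-0.4  0.2  0. ] t 25.55
spin -0.0 newjaw 96.0 shift [9.2 0.1 0. ]
large [ 0.64264482 -0.20797253  0.0745    ] 201
medium [0.67819855 0.02181856 0.0615    ] 189
```

View pics/c7.png

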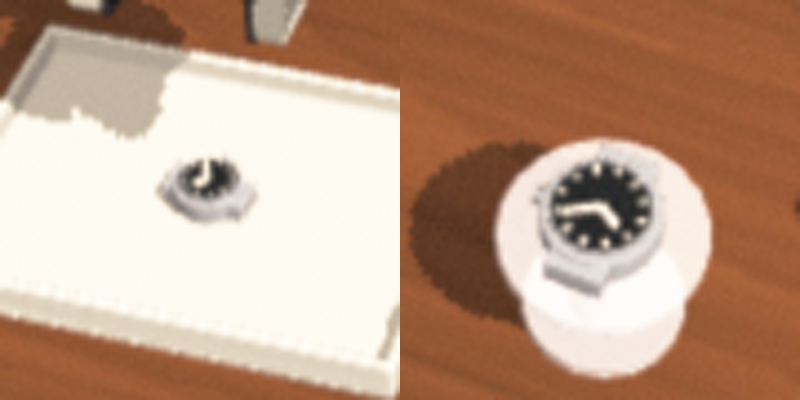

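The medium watch is within 0.5 mm of its stand centre. The small watch lies flat where I left it, at about (270,160). Picking it up.

>>> {"op": "move_arm", "data": {"commands": [[[2,0.1,0,0],[2.5,0,0,0],[2,0,0,0],[1.5,0,0,0],[0.8,0,0,0],[0.35,0,0,0],[0,0,0,0],[0,0,0,0]]]}}

```text
clock: 26.4
tool_pos: [0.4403, -0.161, 0.0124]
orientation: [-97.8, 89.9, -1.9]
force: [0.1, -0.2, 0.2]
opening: 0.0517
```

>>> {"op": "move_arm", "data": {"commands": [[[0,0,0,0],[0,0,0,0],[0,0,0,0],[0,0,0,0],[0,0,0,0]]], "jaw": 3.0}}

```text
clock: 26.9
tool_pos: [0.4399, -0.1611, 0.0121]
orientation: [-100.8, 90.0, -4.8]
force: [-0.6, 0.4, 5.7]
opening: 0.0353
```

```bash
python3 go.py 0.6047 0.2454 0.10 96
```

```text
pos [ 0.4399 -0.1611  0.0121] toolx [ 0.001 -0.    -1.   ] jaw 96.0 J [  4.  16. -40.   0. -34. -88.] open 0.0353 F [-0.6  0.4  5.7] t 26.9
spin -0.001 newjaw 96.0 shift [ -8.78 -20.64  38.7 ]
```

>>> {"op": "move_arm", "data": {"commands": [[[-0.5,0,0,0],[-1.5,0,0,0],[-2.5,0,0,0],[-2.5,0,0,0],[-1.8,-0.8,1.5,0],[0,-1.6,3,0],[0,-2,3.7,0],[0,-2,3.7,0]]]}}

```text
clock: 27.7
tool_pos: [0.4911, -0.0349, 0.1002]
orientation: [-69.4, 90.0, 26.4]
force: [0.9, -0.9, -0.1]
opening: 0.0353
```

>>> {"op": "move_arm", "data": {"commands": [[[0,-2,3.8,0],[0,-2,3.8,0],[0,-2,3.8,0],[0,-2,3.8,0],[0,-2,3.8,0],[0,-2,3.8,0],[0,-1.5,2.8,0],[0,-0.7,1.2,0]]]}}

```text
clock: 28.5
tool_pos: [0.605, 0.2478, 0.0992]
orientation: [129.5, 90.0, -134.4]
force: [-0.3, -0.0, -0.5]
opening: 0.0354
```

>>> {"op": "move_arm", "data": {"commands": [[[0,0,0,0],[0,0,0,0]]]}}

```text
clock: 28.7
tool_pos: [0.6038, 0.2446, 0.0992]
orientation: [113.9, 89.9, -150.1]
force: [-0.2, -0.1, -0.4]
opening: 0.0351
```

```bash
python3 go.py 0.6047 0.2454 0.044 96;  python3 - <<'E'
from h import *
p,d=snapshot("scene"); u,v=490,295
cv2.imwrite("pics/c8.png",cv2.resize(p[v-50:v+50,u-50:u+50],(500,500),interpolation=cv2.INTER_CUBIC)[:,:,::-1])
E
```

```text
pos [0.6038 0.2446 0.0992] toolx [-0.001 -0.001 -1.   ] jaw 95.9 J [  39.   24.  -11.   -0.  -54. -123.] open 0.0351 F [-0.2 -0.1 -0.4] t 28.7
spin -0.001 newjaw 96.0 shift [ 5.52 -0.11  0.08]
```

View pics/c8.png

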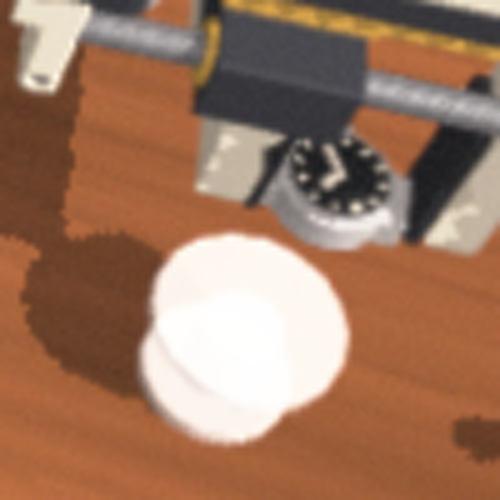

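The watch is held level above the small stand. Lowering.

>>> {"op": "move_arm", "data": {"commands": [[[1.5,-0.11,0.08,0],[1.8,0,0,0],[1,0,0,0],[0.7,0,0,0],[0.4,0,0,0],[0.1,0,0,0],[0,0,0,0],[0,0,0,0]]]}}

```text
clock: 29.55
tool_pos: [0.6058, 0.2463, 0.0452]
orientation: [-64.0, 89.9, 32.0]
force: [0.5, 0.2, -1.1]
opening: 0.0354
```

>>> {"op": "move_arm", "data": {"commands": [[[0.1,0,0,0],[0.05,0,0,0],[0.05,0,0,0],[0,0,0,0],[0,0,0,0]]]}}

```text
clock: 30.05
tool_pos: [0.6054, 0.2461, 0.0427]
orientation: [161.0, 90.0, -103.1]
force: [-0.3, 0.1, -1.3]
opening: 0.0352
```

>>> {"op": "move_arm", "data": {"commands": [[[0.05,0,0,0],[0.05,0,0,0],[0,0,0,0],[0,0,0,0]]]}}

```text
clock: 30.45
tool_pos: [0.6054, 0.2461, 0.0416]
orientation: [132.9, 90.0, -131.2]
force: [-0.6, -0.1, -0.7]
opening: 0.0354
```

>>> {"op": "move_arm", "data": {"commands": [[[0.05,0,0,0],[0.05,0,0,0],[0,0,0,0],[0,0,0,0]]]}}

```text
clock: 30.85
tool_pos: [0.6054, 0.2461, 0.0406]
orientation: [115.4, 90.0, -148.7]
force: [0.1, 0.3, 0.2]
opening: 0.0355
```

>>> {"op": "move_arm", "data": {"commands": [[[0.05,0,0,0],[0,0,0,0],[0,0,0,0]]]}}

```text
clock: 31.15
tool_pos: [0.6055, 0.2461, 0.0402]
orientation: [-63.4, 90.0, 32.5]
force: [-0.4, -0.5, 0.3]
opening: 0.0353
```

>>> {"op": "move_arm", "data": {"commands": [[[0.04,0,0,0],[0,0,0,0],[0,0,0,0]]]}}

```text
clock: 31.45
tool_pos: [0.6055, 0.2461, 0.0401]
orientation: [-74.6, 90.0, 21.4]
force: [-1.3, -0.3, 4.8]
opening: 0.0352
```

Contact (+4.8 N). Releasing and retreating.

>>> {"op": "move_arm", "data": {"commands": [[[-0.05,0,0,0],[0,0,0,0],[0,0,0,0],[0,0,0,0],[-0.5,0,0,0],[-2,0,0,0],[-4,0,0,0],[-4,0,0,0]]], "jaw": 5.0}}

```text
clock: 32.25
tool_pos: [0.605, 0.2457, 0.1461]
orientation: [126.0, 89.9, -138.1]
force: [1.0, -0.8, 0.2]
opening: 0.0497
```

>>> {"op": "move_arm", "data": {"commands": [[[-3,3,0,0],[-1,4,0,0],[0,4,0,0],[0,4,0,0],[0,0,0,0],[0,0,0,0]]]}}

```text
clock: 32.85
tool_pos: [0.4559, 0.2309, 0.1865]
orientation: [-52.0, 89.9, 44.0]
force: [-0.0, -0.3, 0.3]
opening: 0.0498
```

```bash
python3 - <<'E'
from h import *
from meas import *
print(get_obs()["tool_pos"],get_obs()["force"])
p,d=snapshot("scene"); cv2.imwrite("pics/end.png",p[:,:,::-1])
C=cloud("scene",d);g=p.max(2)
for n,x,y,z in(("large",.6424,-.2075,.0745),("medium",.6785,.022,.0615),("small",.6047,.2454,.0475)):
    m=(g<90)&(np.hypot(C[...,0]-x,C[...,1]-y)<.028)&(abs(C[...,2]-z)<.007)
    v,u=np.nonzero(m)
    e=cv2.fitEllipse(cv2.convexHull(np.stack([u,v],1).astype(np.float32)));P=onplane("scene",*e[0],z);print(n,P,"off mm",np.round(1000*np.hypot(P[0]-x,P[1]-y),1),len(u),"z",np.median(C[m][:,2]))
E
```

```text
[0.45592989 0.23086094 0.18645094] [-0.0406086  -0.26769531  0.34325756]
large [ 0.6428218  -0.20798829  0.0745    ] off mm 0.6 205 z 0.07543933966875027
medium [0.67815475 0.0214746  0.0615    ] off mm 0.6 189 z 0.0625267079660895
small [0.60443277 0.24721717 0.0475    ] off mm 1.8 99 z 0.048182078519049654
```

View pics/end.png

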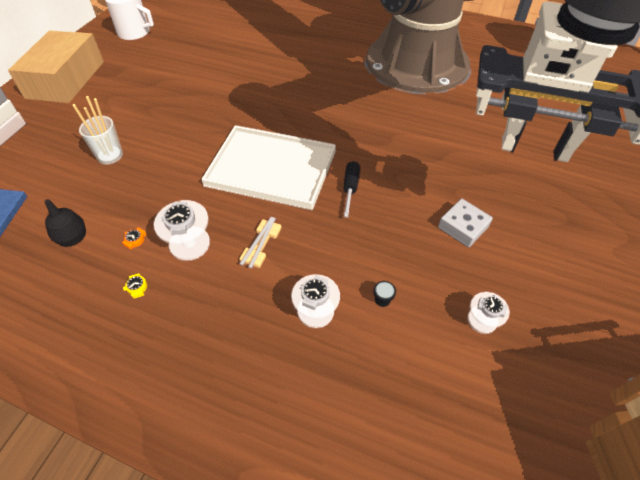

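The final view shows all three watches dial up on their own stands, at (179,218), (315,292) and (491,305). The block, tweezer rest and loupe are where they started.

```bash
python3 -c "
from plant import close_job; print(close_job())"
```

```text
the job is handed in; nothing more can be done
None
```

All three watches are now on their own stands, dial up and released, and the job is handed in. I parked the small watch flat in the tray. Then I moved the large watch to the large stand, the medium to the medium stand, and the small from the tray to the small stand.

- **Centring:** in the last picture the offsets from the stand axes were about 0.6 mm (large), 0.6 mm (medium) and 1.8 mm (small), against the 12 mm allowed.
- **Height and level:** dial heights matched level seating to within about 1 mm.
- **Surroundings:** the arm was clear of everything, and the bench block, tweezer rest and loupe looked unmoved in the last picture. I didn't measure those three.
- **Time:** the job ended at about 33 s on the robot's clock, with a limit of 109 s.
- **Touch-down forces:** wrist readings were about 2 to 8 N at each set-down. The gripper hid the large and medium watches while they were lowered, so I stopped those on force and confirmed them in pictures afterwards.

One thing drifted: the medium watch was gripped about 3 mm off-centre sideways, and I corrected for that when placing it. No final check failed or disagreed.

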